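Clamp a sample vial for uncapping and keep the squeeze on

TASK

A colleague is about to unscrew the cap of the sample vial, so hold the vial for them: stand it upright in the V-shaped recess of the bench clamp and let go of it, then pump the clamp's trigger towards the fixed grip, as often as it takes, until the sprung pad on the jaw presses the vial into the V and has been pushed about half-way back into the jaw, never all the way. Advance the jaw with the trigger only, do not shove the jaw itself, and do not disturb the timer, the carton and the roll of tape. Finish while holding: keep the trigger squeezed so that this pressure stays on the vial.

Things in the scene. Friction and masses are not known exactly. Their poses are not given: they have to be found in the camera images.
- vial_mid (a point): the sample vial, a round upright tube 72 mm tall with a body 20 mm across and a screw cap 23 mm across in its top 16 mm, about 22 g; this point is at its centre, 36 mm above its foot, its z axis points to the cap
- clamp: the bench clamp, fixed to the table: a grey foot plate 286 x 90 x 12 mm; origin under the middle of the plate, x axis along the plate in the direction in which the jaw advances, z up. Along x from -143 to +143 mm come the trigger, the fixed grip, the jaw (top 48 mm above the table) and the V-block (top 48 mm above the table)
- seat (a point): point on top of the foot plate (12 mm above the table) on which the vial's foot is centred when the vial is nested in the V; at x = +108 mm of the clamp; same axes as the clamp. The V opens towards the jaw (-x); the free plate in front of it, between jaw pad and V, lets the vial stand a few mm short of the V and be pushed into it by the pad
- grip (a point): the black fixed grip, an upright post 20 mm (along clamp x) x 34 mm, from 42 to 107 mm above the table; this point is in its middle at 80 mm height, at x = -43 mm of the clamp; same axes as the clamp
- trigger_mid (a point): the black trigger, an upright post 14 mm (along clamp x) x 34 mm with its top 102 mm above the table, 44 mm behind the fixed grip at rest (61 mm over the outer faces of both); this point is in its middle at 80 mm height; same axes as the clamp; it moves with the trigger
- trigger (a joint): travel of the trigger towards the fixed grip, 0 at rest to 0.018 m fully squeezed (then 43 mm over the outer faces); a return spring of 2.4 N at rest to 4.6 N fully squeezed brings it back. Squeezing carries the jaw forward 1:1 through a ratchet with 7 mm teeth (so up to 7 mm of lost motion at the start of a stroke); while the trigger returns the jaw stays; the slides are damped, so a fast squeeze feels a few N stiffer
- jaw (a joint): advance of the jaw towards the V, from 0 to 0.09 m, about 0.02 to 0.045 at the start; a brake of about 3 N holds it where it is left, so once the trigger is released only about 3 N of pressure remains on the vial. The pad's face, with the pad not pushed in, is at x = 0.025 + this value (m) of the clamp, and it meets a nested vial at x = +0.098
- pad (a joint): how far the sprung rubber pad (46 mm wide, 26 mm tall) is pushed back into the jaw, 0 (free) to 0.012 m (fully home); about 1.5 N per mm, so about 9 N on the vial half-way. A squeeze of the trigger harder than about 25 N drives it fully home and would crush the vial
- pad_face (a point): centre of the front face of the pad, moves with the pad; same axes as the clamp
- timer: bystander: round white clockwork timer, 68 mm across, 46 mm tall; origin at the centre of its underside
- carton: bystander: small printed carton 86 x 54 x 40 mm; origin at the centre of its underside
- tape: bystander: roll of tape, 100 mm across, 25 mm tall, lying flat; origin at the centre of its underside
Not all that is in view belongs to the job. Of the things that look like the part that bears vial_mid, the middle-sized one is meant.

How it is judged:
On the way, in this order (a step that is already met when the one before it is completed fails the run):
1. the vial stands upright on the clamp's foot plate in front of or in the V, let go (horizontal distance between vial_mid and seat below 0.02 m and z of vial_mid in the frame of seat between 0.031 and 0.041 m and angle between vial_mid's own z axis and vertical below 0.12 rad and contact force between the fingers and vial below 0.1 N), for 0.2 s.
2. the pad, brought up with the trigger, presses the vial (value of joint each of pad, trigger above 0.002 m), for 0.1 s.
At the end, for the whole second after the job is handed in: the vial stands upright (within 0.12 rad) on the plate in the V, its axis within 5 mm of the seat, pressed with more than 3 N by the pad, which is pushed in by 3.5 to 9.5 mm of its 12 mm, while the gripper keeps the trigger at least 2 mm in from rest with more than 2 N on it (value of joint pad between 0.0035 and 0.0095 m and horizontal distance between vial_mid and seat below 0.005 m and angle between vial_mid's own z axis and vertical below 0.12 rad and z of vial_mid in the frame of seat below 0.041 m and value of joint trigger above 0.002 m and contact force between pad and vial above 3 N and contact force between the fingers and trigger above 2 N); the arm keeps its last pose, push and grip.
It fails at once if the vial is crushed: the pad is pushed fully home (value of joint pad above 0.0115 m).
It fails at once if the jaw or its pad is shoved by the robot itself (contact force between any of the fingers, the arm and jaw above 3 N).
It fails at once if the timer is disturbed (distance of timer from where it was at the start of the episode above 0.03 m).
It fails at once if the carton is disturbed (distance of carton from where it was at the start of the episode above 0.03 m).
It fails at once if the roll of tape is disturbed (distance of tape from where it was at the start of the episode above 0.03 m).
It also fails if it takes over 72 s, if anything falls off the work surface, if the arm or the gripper's body presses on something with over 40 N, if the wrist force passes 120 N, or if a joint passes its speed limit or range.

ROBOT

A 6-joint arm with a two-finger parallel gripper is mounted at the origin on a cart in front of the work surface, level with it; the furniture and walls round the work are solid. World frame = base frame: x ahead of the robot, y to its left, z up, the work surface at z = 0. Lengths are in m, angles in rad, forces in N, time in s.
With the tool pointing down it reaches from about 0.375 to 0.9 m from the base axis. Payload 3.1 kg.
Tool frame: the origin (TCP) lies at the very end of the fingers, on their centre line; the grasp point (between the pads) lies 19 mm behind it (manip.pinch_z is the distance from the TCP to the grasp point, in m); z points along the fingers, y is the line along which they close (so a half turn about z gives the same grasp; the last joint's range is limited). The gripper opens to 85 mm and grips with 20 to 120 N. Pads are 22 mm wide; open, the fingers measure 114 mm over their backs; the gripper's body (76 mm by 85 mm) begins 54 mm behind the grasp point. The pads swing forward as they close: fully open they stand 13 mm farther back than shut.
Start: joints at [-1.333, 0.527, 1.433, -0, 1.181, -0.178], TCP at [0.253, -0.571, 0.231] pointing down, gripper open.
Joint ranges: [-3.08, 3.08], [-0.75, 2.2], [0.22, 2.44], [-1.43, 4.57], [0, 2.65], [-2.85, 2.85]. Speed limits (rad/s): [2.79, 2.79, 3.14, 3.14, 3.14, 3.14].

INTERFACE

Orientations are given as a unit quaternion [x, y, z, w].
In Python, from station import manip gives the robot as it stands.
- The arm moves only by the tool servo_tool, never from a script. Its argument "commands" is one flat list of numbers, 7 for each row, row after row: the shift along the tool's x, y, z each as a share of 500 mm, from -1 to 1, then the turn, a rotation vector about the tool's x, y, z each as a share of 360 degrees, from -1 to 1, then the opening, from -1 (shut) to 1 (fully open). In form: [dx, dy, dz, rx, ry, rz, claw, dx, dy, dz, rx, ry, rz, claw, ...]. A call has 1 to 12 rows; each row shifts and turns the commanded pose from where the row before left it, along the tool's axes as they then stand; what a row does not reach is not made up. A row lasts 1/12 s, in which the tool goes at most 41.7 mm and 7.16 degrees, less where a joint would pass 70% of its speed; a pose out of reach is approached as far as the arm can. A call with a number of a shift or a turn outside -1 to 1 is refused whole. A call with a gripper value outside its range is refused whole. The fingers move at their own pace and stop on an object; "force" is the grip in N (left out, the last holds). Time passes only in rows, so rows that do not move let the fingers close. It gives the time, the measured TCP pose, the force, the opening and the grip force at its end, in the units of the state.
- manip.sense(): the state, without advancing time (a new reading comes with each control period).
- manip.snapshot(name): name is "scene" or "side" or "wrist"; returns a dict with "img" (400x640x3 uint8, red, green, blue), "mtx" (3x3 intrinsics, pixels), "world_to_cam" (4x4, takes a point from world to camera coordinates). Camera axes: x right, y up, looking along -z (the intrinsics and any distortion apply to the point x, -y, -z); pixel columns grow to the right and rows downward; lengths in m; the calibration is good to about 2 mm. A picture is of the moment at which its call begins. There is no depth.
- manip.sign_off(): hands the job in; it is judged then, once.
Trained networks look in a picture, given as the dict that the camera call returned (one of the last four; its "shot" number tells which), for a name from the list of things; names that differ only in an ending like _2 or _b are one class to them, and where a whole thing is asked for, a point or a joint stands for the part that bears it (a point fixed in the world has none). Each returns a list of dicts, best first, with "conf" (0 to 1); they miss things now and then, are a little off and sometimes report something else, mostly with a low value. They report only what shows in the picture. A call takes as long as a camera call. They do not tell look-alikes from the thing itself.
- manip.look_for(picture, query): "box" ([left, top, width, height] in pixels, round what is visible of it).
- manip.silhouettes(picture, query): "pixels" (400x640 bool, what is visible of it) and "box" ([left, top, width, height] in pixels, round what is visible of it).
The state is a dict: "t": time; "q": joint angles; "qd": joint speeds; "tau": joint torques, N m; "tcp_pos": TCP position; "tool_rot": TCP orientation; "force": force on the tool from outside, world axes, zero at the start; "ft_torque": the same for the moment, N m; "finger_gap": opening from 0.0 (shut) to 1.0 (fully open); "gripper_force": force on a finger pad.
Only numpy, scipy, OpenCV 4.12 (cv2) and the standard library are available. Lean on these libraries where they do the work, as an engineer would, in place of code of your own. Each camera call takes 0.05 s, during which the arm holds its last target. There are 200 camera calls.

## Working session

There is one attempt and no reset: what is moved stays moved. The work goes in short steps, Python scripts to look and compute and a tool call to move; the robot and the scene stay as the last step left them, time stands still between calls to the robot, and variables do not carry over. Pictures are saved under pics/ and viewed, at most 10 in all, crops included, and the job is handed in when it is done.

Besides the shell and the picture viewer there is one more tool, called after ">>>" as name(argument=value, ...), one argument or row to a line, values as JSON. servo_tool: Moves the arm, as the interface text tells. Its arguments: {"type":"object","properties":{"commands":{"type":"array"},"force":{"type":"number"}},"required":["commands"]}

```bash
mkdir -p pics
cat > h.py <<'E'
import numpy as np,cv2
from station import manip
def ray(p,uv):
    M=np.array(p['world_to_cam']);K=np.array(p['mtx']);R=M[:3,:3];c=-R.T@M[:3,3]
    d=np.linalg.inv(K)@np.array([uv[0],uv[1],1.]);d=R.T@np.array([d[0],-d[1],-d[2]])
    return c,d
def onz(p,uv,z):
    c,d=ray(p,uv);return c+d*(z-c[2])/d[2]
def proj(p,X):
    M=np.array(p['world_to_cam']);K=np.array(p['mtx']);x=M[:3,:3]@np.array(X)+M[:3,3]
    v=K@np.array([x[0],-x[1],-x[2]]);return v[:2]/v[2]
def tri(obs):
    A=0;b=0
    for p,uv in obs:
        c,d=ray(p,uv);d/=np.linalg.norm(d);P=np.eye(3)-np.outer(d,d);A=A+P;b=b+P@c
    return np.linalg.solve(A,b)
def save(p,n): cv2.imwrite('pics/'+n+'.png',p['img'][:,:,::-1])
E
python3 - <<'E'
from h import *
print(sorted(manip.snapshot('scene').keys()))
for n in ['scene','side']:
    p=manip.snapshot(n);save(p,n+'0')
    M=np.array(p['world_to_cam']);print(n,-M[:3,:3].T@M[:3,3])
    for q in ['vial_mid','clamp','grip','trigger_mid','jaw','pad','timer','carton','tape']:
        for r in manip.look_for(p,q):
            if r['conf']>.3:
              b=r['box'];print(n,q,round(r['conf'],2),np.round(b),np.round(onz(p,(b[0]+b[2]/2,b[1]+b[3]/2),.03),3))
print(manip.sense())
E
```

```text
['img', 'mtx', 'shot', 'world_to_cam']
scene [0.11719612 0.09945171 0.77352056]
scene clamp 0.7 [239. 217.  50.  59.] [ 0.553 -0.12   0.03 ]
scene grip 0.92 [239. 210.  51.  72.] [ 0.553 -0.121  0.03 ]
scene grip 0.45 [249. 227.  40.  36.] [ 0.55  -0.131  0.03 ]
scene trigger_mid 0.86 [257. 217.  12.  28.] [ 0.59  -0.144  0.03 ]
scene jaw 0.42 [250. 229.  38.  35.] [ 0.547 -0.129  0.03 ]
scene timer 0.93 [225. 205.  28.  26.] [ 0.659 -0.122  0.03 ]
scene tape 0.62 [259. 167.  36.  36.] [ 0.683 -0.253  0.03 ]
side [ 0.11805907 -0.89730628  0.50421681]
side vial_mid 0.79 [336. 252.  20.  19.] [ 0.524 -0.419  0.03 ]
side vial_mid 0.67 [302. 243.  11.  39.] [ 0.463 -0.381  0.03 ]
side vial_mid 0.66 [325. 240.   5.  28.] [ 0.511 -0.38   0.03 ]
side clamp 0.64 [210. 166. 107.  82.] [ 0.494 -0.159  0.03 ]
side grip 0.76 [208. 165. 111.  83.] [ 0.495 -0.156  0.03 ]
side trigger_mid 0.49 [281. 166.  10.  16.] [ 0.629 -0.034  0.03 ]
side jaw 0.44 [253. 208.   8.  11.] [ 0.47  -0.174  0.03 ]
side timer 0.77 [306. 175.  26.  25.] [ 0.654 -0.15   0.03 ]
side carton 0.68 [368. 223.  33.  39.] [ 0.625 -0.414  0.03 ]
side tape 0.73 [340. 191.  46.  32.] [ 0.68  -0.284  0.03 ]
{'t': 1.05, 'q': array([-1.33249964e+00,  5.27457868e-01,  1.43267321e+00,  2.84152358e-06,
        1.18138912e+00, -1.78491582e-01]), 'qd': array([-0.00012036,  0.00022712, -0.00066114, -0.0015654 ,  0.00158755,
       -0.00013304]), 'tau': array([ 1.08646225e-04, -4.42330241e+01, -1.78422976e+01, -3.23706345e-04,
        7.13498703e-04,  1.24111708e-05]), 'tcp_pos': array([ 0.25304785, -0.5714788 ,  0.23134486]), 'tool_rot': array([9.78364523e-01, 2.06888518e-01, 2.39703286e-06, 3.61744205e-05]), 'force': array([0.0829361 , 0.50816865, 0.39665345]), 'ft_torque': array([ 0.01084566, -0.01281744, -0.01389684]), 'gripper_force': 0.0, 'finger_gap': 1.0012993247081}
```

Run:
```python
import cv2
a=cv2.imread('pics/scene0.png');b=cv2.imread('pics/side0.png')
cv2.imwrite('pics/scene0c.png',cv2.resize(a[140:300,190:390],None,fx=3.75,fy=3.75,interpolation=3)[:600])
cv2.imwrite('pics/side0c.png',cv2.resize(b[150:300,200:400],None,fx=4,fy=4,interpolation=3))
```

```text
(no output)
```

View pics/scene0c.png

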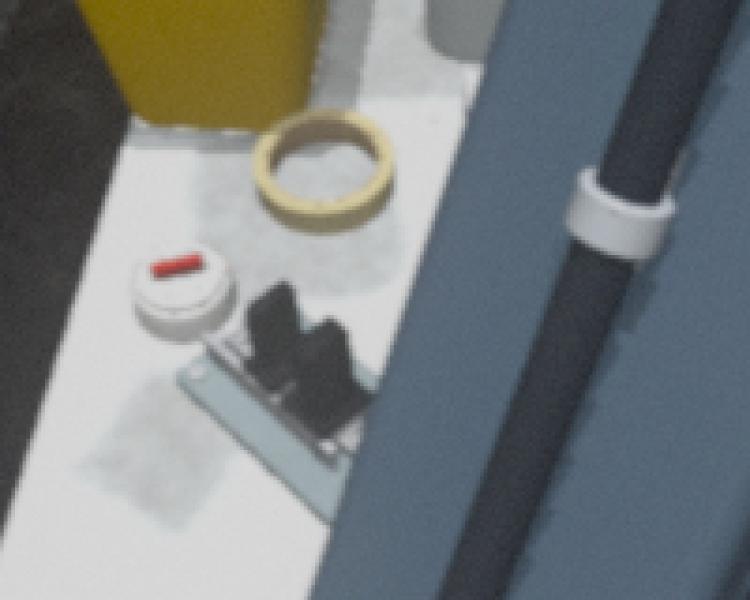

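View pics/side0c.png

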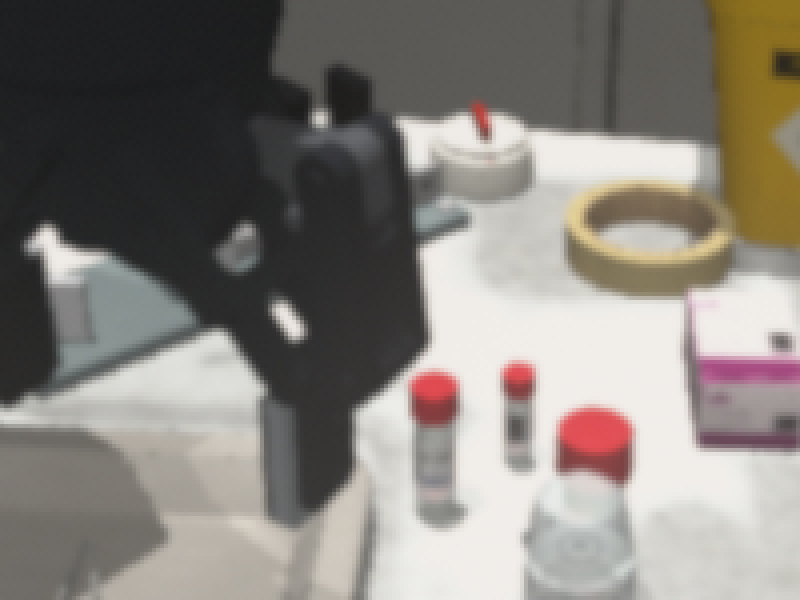

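The scene picture shows the timer (239,218), tape (277,185), and the clamp's trigger and grip (262,230)/(275,240), partly hidden by the arm. The side picture shows the mid-sized vial at (308,262), a smaller one at (329,253), a large bottle at (346,270), and the carton at (384,242).

Run:
```python
from h import *
p=manip.snapshot('side')
f=onz(p,(308.7,278.5),0);print(f,proj(p,f+[0,0,.072]),proj(p,f+[0,0,.036]))
for r in manip.silhouettes(p,'vial_mid'): print(r['conf'],r['box'])
```

```text
[ 0.46011843 -0.39016947  0.        ] [308.6056175  246.53684896] [308.65390222 262.88873523]
0.94 [306.3, 242.8, 8.2, 36.4]
0.55 [339.4, 254.0, 17.6, 15.8]
0.44 [328.8, 241.3, 0.1, 26.9]
```

>>> servo_tool(
  commands=[0,0,-0.08,0,0,0,1,0,0,-0.08,0,0,0,1,0,0,-0.08,0,0,0,1,0,0,0,0,0,0,1],
)

```text
t: 1.48
tcp_pos: [0.2543, -0.5757, 0.3611]
tool_rot: [0.978, 0.207, 0.0, 0.009]
force: [-0.1, -1.3, 1.7]
finger_gap: 0.999
gripper_force: 0.0
```

>>> servo_tool(
  commands=[0.075,-0.025,0,0,0,0,1,0.075,-0.025,0,0,0,0,1,0.075,-0.025,0,0,0,0,1,0.075,-0.025,0,0,0,0,1,0.075,-0.025,0,0,0,0,1,0.075,-0.025,0,0,0,0,1,0,0,0,0,0,0,1,0,0,0,0,0,0,1],
)

```text
t: 2.15
tcp_pos: [0.4298, -0.41, 0.3513]
tool_rot: [0.978, 0.209, -0.0, 0.0]
force: [0.4, 0.8, 0.2]
finger_gap: 0.998
gripper_force: 0.0
```

Run:
```python
from h import *
P=[]
for n in ['scene','side','wrist']:
    p=manip.snapshot(n);save(p,n+'1');P.append(p['img'])
    M=np.array(p['world_to_cam']);print(n,-M[:3,:3].T@M[:3,3],M[2,:3])
    for q in ['vial_mid','clamp','grip','trigger_mid','jaw','pad']:
        for r in manip.look_for(p,q):
            if r['conf']>.3:
              b=r['box'];print(n,q,round(r['conf'],2),np.round(b,1),np.round(onz(p,(b[0]+b[2]/2,b[1]+b[3]/2),.03),3))
a=cv2.resize(P[0][180:330,190:390],None,fx=2,fy=2);b=cv2.resize(P[1][140:290,200:400],None,fx=2,fy=2);w=cv2.resize(P[2],(480,300))
o=np.zeros((600,800,3),np.uint8);o[:300,:400]=a;o[:300,400:]=b;o[300:,:480]=w
cv2.imwrite('pics/m1.png',o[:,:,::-1])
print(manip.sense()['tcp_pos'])
```

```text
scene [0.11719612 0.09945171 0.77352056] [-0.48267516  0.41494305  0.77126322]
scene vial_mid 0.68 [369.9 197.4  11.8  24.5] [ 0.461 -0.387  0.03 ]
scene vial_mid 0.6 [392.9 166.1  12.9  34.7] [ 0.48  -0.495  0.03 ]
scene vial_mid 0.52 [352.7 191.9  10.1  14.6] [ 0.513 -0.377  0.03 ]
scene clamp 0.71 [331.4 282.5  17.6  27.1] [ 0.353 -0.168  0.03 ]
scene grip 0.73 [335.  279.5  18.2  35.7] [ 0.345 -0.172  0.03 ]
side [ 0.11805907 -0.89730628  0.50421681] [-0.50897797 -0.70715381  0.49079009]
side vial_mid 0.85 [302.6 243.4  11.9  38.7] [ 0.465 -0.383  0.03 ]
side vial_mid 0.72 [340.3 251.5  18.5  17. ] [ 0.532 -0.419  0.03 ]
side vial_mid 0.65 [326.5 239.6   7.   28.1] [ 0.514 -0.383  0.03 ]
side vial_mid 0.51 [341.5 193.8  42.5  31.1] [ 0.674 -0.291  0.03 ]
side clamp 0.63 [189.8 166.6 126.8  84.2] [ 0.473 -0.15   0.03 ]
side grip 0.57 [189.7 165.6 127.3  86.1] [ 0.474 -0.15   0.03 ]
side trigger_mid 0.63 [282.2 166.2  17.3  31.3] [ 0.614 -0.083  0.03 ]
side jaw 0.93 [230.  191.9  70.4  29.2] [ 0.5   -0.157  0.03 ]
side jaw 0.37 [281.6 167.   14.8  28.7] [ 0.611 -0.078  0.03 ]
side pad 0.72 [232.5 203.8  16.2  17.5] [ 0.443 -0.15   0.03 ]
side pad 0.31 [189.4 165.  125.7  86.5] [ 0.472 -0.147  0.03 ]
wrist [ 0.49582112 -0.38246546  0.49390295] [0.26541974 0.11616157 0.95710963]
wrist vial_mid 0.96 [365.1 128.   40.9  33.1] [ 0.475 -0.491  0.03 ]
wrist vial_mid 0.43 [318.2  74.1  14.   14.8] [ 0.517 -0.38   0.03 ]
wrist clamp 0.81 [ 94.3   0.  101.9 142.7] [ 0.433 -0.158  0.03 ]
wrist grip 0.93 [ 90.2   3.9 106.5 138. ] [ 0.43  -0.157  0.03 ]
wrist jaw 0.65 [111.3   2.5  60.   68.6] [ 0.471 -0.143  0.03 ]
wrist pad 0.71 [114.6  45.4  47.6  22.7] [ 0.446 -0.145  0.03 ]
[ 0.42847591 -0.41173787  0.35130586]
```

View pics/m1.png

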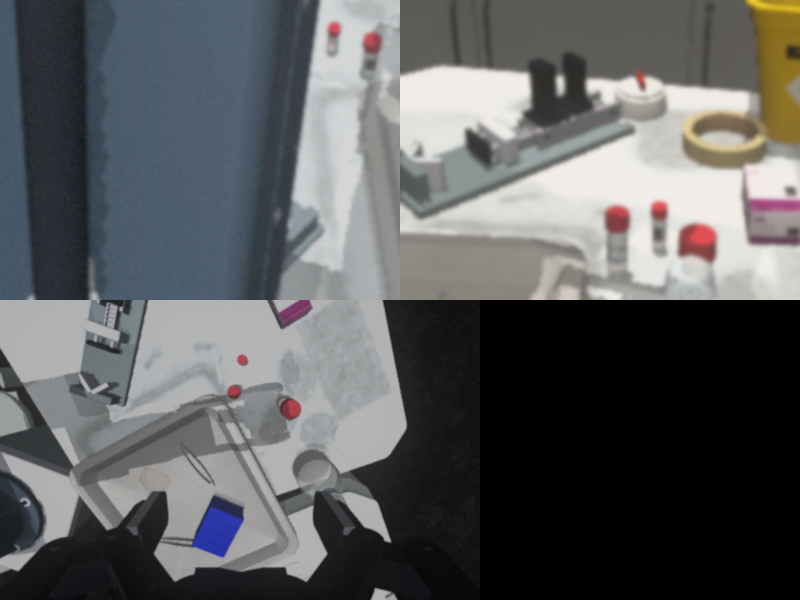

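The arm is now clear of the side view. The wrist view (lower left) shows the vial's cap at wrist pixel (312,123) just behind a tray, the small vial at (322,80), the bottle at (388,145), and the clamp with its V at (130,115).

Run:
```python
from h import *
o=[]
for n in ['scene','side','wrist']:
    p=manip.snapshot(n)
    im=p['img'].astype(int);red=(im[:,:,0]>130)&(im[:,:,1]<90)&(im[:,:,2]<100)
    k,l,s,c=cv2.connectedComponentsWithStats(red.astype(np.uint8))
    best=min(range(1,k),key=lambda i:np.linalg.norm(c[i]-proj(p,[.46,-.388,.064])))
    print(n,c[best],s[best],proj(p,[.46,-.388,.064]));o.append((p,c[best]))
    if n!='scene':
        u=c[best].astype(int);cr=p['img'][max(0,u[1]-40):u[1]+60,max(0,u[0]-65):u[0]+65]
        cv2.imwrite('pics/v_%s.png'%n,cv2.resize(cr,(520,int(cr.shape[0]*4)),interpolation=2)[:,:,::-1])
print(tri(o),tri(o[:2]),tri(o[1:]))
for x in o: print(proj(x[0],tri(o)))
a=cv2.imread('pics/v_side.png');b=cv2.imread('pics/v_wrist.png');h=max(len(a),len(b))
a=cv2.resize(a,(390,300));b=cv2.resize(b,(390,300));cv2.imwrite('pics/v.png',np.hstack([a,b]))
```

```text
scene [376.07142857 200.04761905] [373 197   7   7  42] [377.89709897 200.8825445 ]
side [308.53191489 246.63829787] [304 244  10   7  47] [307.87722157 249.66913037]
wrist [311.42331288 120.55828221] [304 114  17  14 163] [313.44581117 126.46398634]
[ 0.46450551 -0.38374833  0.0663948 ] [ 0.46341199 -0.38465441  0.06703165] [ 0.46551115 -0.38252425  0.06514269]
[375.38016104 200.0346595 ]
[308.6317785  246.58743942]
[311.74403472 121.90627513]
```

View pics/v.png

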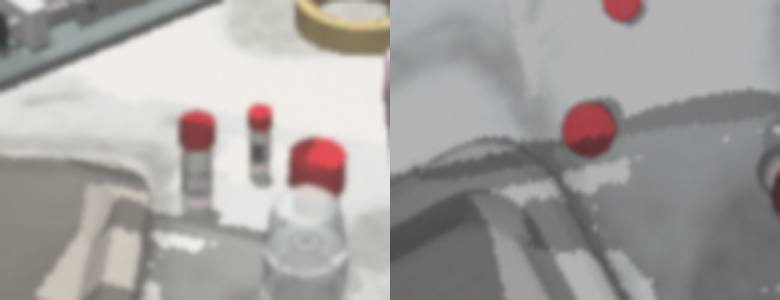

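The side crop (left) shows the vial at crop (197,155), with the tray rim ending at (145,190). In the wrist crop (right) the cap is at (588,129) and the tray corner lies down-left of it. I'll turn the fingers by 45° to stay clear of the rim.

>>> servo_tool(
  commands=[0.03,-0.007,0,0,0,0,0.2,0.03,-0.007,0,0,0,0,0.2,0.029,-0.007,0,0,0,0,0.2,0,0,0.066,0,0,0.018,0.2,0,0,0.066,0,0,0.018,0.2,0,0,0.066,0,0,0.018,0.2,0,0,0.066,0,0,0.018,0.2,0,0,0.066,0,0,0.018,0.2,0,0,0.066,0,0,0.018,0.2,0,0,0.066,0,0,0.018,0.2,0,0,0,0,0,0,0.2],
  force=20,
)

```text
t: 4.27
tcp_pos: [0.4616, -0.3805, 0.1139]
tool_rot: [0.982, -0.187, -0.005, -0.004]
force: [-0.8, 1.2, -0.4]
finger_gap: 0.595
gripper_force: 0.0
```

Run:
```python
from h import *
from scipy.spatial.transform import Rotation as R
p=manip.snapshot('wrist');save(p,'w2')
s=manip.sense();r=R.from_quat(s['tool_rot']).as_matrix();print(s['tcp_pos'],r,s['finger_gap'],s['q'])
print('delta tool/0.5',r.T@(np.array([.465,-.384,.042])-s['tcp_pos'])/.5)
im=p['img'].astype(int);red=(im[:,:,0]>110)&(im[:,:,1]<80)&(im[:,:,2]<90)
k,l,st,c=cv2.connectedComponentsWithStats(red.astype(np.uint8))
for i in range(1,k):
    if st[i][4]>60: print(st[i],c[i],onz(p,c[i],.068))
```

```text
[ 0.46306126 -0.38209372  0.1170842 ] [[ 0.93134556 -0.36409484 -0.00551318]
 [-0.36405868 -0.93135274  0.00658364]
 [-0.00753178 -0.00412453 -0.99996313]] 0.6049941389900116 [-8.75840027e-01  6.44543801e-01  1.58693195e+00 -2.35553069e-05
  9.18704152e-01  1.06761922e+00]
delta tool/0.5 [0.00613029 0.00275844 0.15011639]
[ 467  114   66   64 3229] [499.49117374 145.84236606] [ 0.46835962 -0.49187792  0.068     ]
[268 124  10  17  93] [272.2688172  132.40860215] [ 0.52237054 -0.37549693  0.068     ]
```

View pics/w2.png

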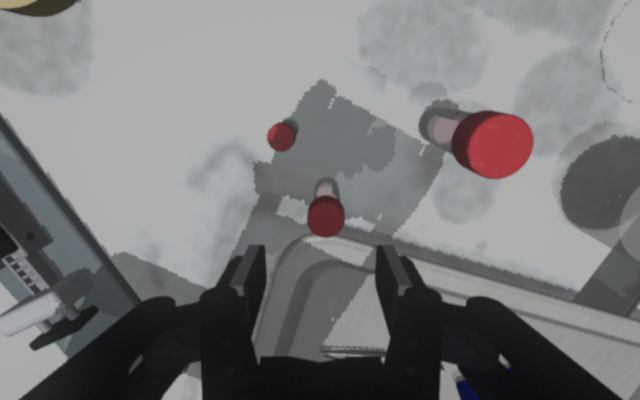

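Run:
```python
from h import *
p=manip.snapshot('wrist')
print(proj(p,[.465,-.384,.064]),proj(p,[.465,-.384,.072]),onz(p,(326,214),.068))
im=p['img'].astype(int);red=(im[:,:,0]>90)&(im[:,:,1]<60)&(im[:,:,2]<70)
k,l,st,c=cv2.connectedComponentsWithStats(red.astype(np.uint8))
for i in range(1,k):
    if st[i][4]>60: print(st[i],c[i],onz(p,c[i],.068))
```

```text
[322.08199667 215.51340748] [322.08211478 220.12731408] [ 0.46643737 -0.38714303  0.068     ]
[ 461  118   64   62 2108] [495.59203036 148.99620493] [ 0.46821525 -0.49269318  0.068     ]
[269 127  23  26 427] [280.66276347 140.4824356 ] [ 0.51781057 -0.37901511  0.068     ]
[307 206  34  29 579] [323.75129534 217.85492228] [ 0.4645792  -0.38494116  0.068     ]
```

The cap shows at wrist (325,216), between the fingers' lines and clear of the tray rim at (330,240). I'll descend and close.

>>> servo_tool(
  commands=[0.006,0.003,0.03,0,0,0,0.2,0,0,0.03,0,0,0,0.2,0,0,0.03,0,0,0,0.2,0,0,0.03,0,0,0,0.2,0,0,0.028,0,0,0,0.2,0,0,0,0,0,0,0.2,0,0,0,0,0,0,0.2,0,0,0,0,0,0,-0.8,0,0,0,0,0,0,-0.8,0,0,0,0,0,0,-0.8,0,0,0,0,0,0,-0.8,0,0,0,0,0,0,-0.8],
  force=20,
)

```text
t: 5.37
tcp_pos: [0.4681, -0.3877, 0.0482]
tool_rot: [0.983, -0.186, 0.001, 0.001]
force: [0.4, 0.3, 6.4]
finger_gap: 0.257
gripper_force: 19.5
```

>>> servo_tool(
  commands=[0,0,-0.03,0,0,0,-0.8,0,0,-0.05,0,0,0,-0.8,0,0,-0.06,0,0,0,-0.8,0,0,-0.06,0,0,0,-0.8,0,0,-0.06,0,0,0,-0.8,0,0,0,0,0,0,-0.8,0,0,0,0,0,0,-0.8],
)

```text
t: 5.95
tcp_pos: [0.468, -0.3877, 0.1788]
tool_rot: [0.983, -0.186, 0.002, 0.002]
force: [0.2, 0.0, -1.4]
finger_gap: 0.256
gripper_force: 19.9
```

Run:
```python
from h import *
from scipy.spatial.transform import Rotation as R
s=manip.sense();print(s['tcp_pos'],s['finger_gap'],s['gripper_force'],s['force'])
P={}
for n in ['side','wrist']:
    p=manip.snapshot(n);P[n]=p;save(p,n+'3')
    for q in ['vial_mid','grip','trigger_mid','jaw','pad','clamp']:
        for r in manip.look_for(p,q)[:2]:
            b=r['box'];print(n,q,round(r['conf'],2),np.round(b,1))
a=cv2.resize(P['side']['img'][140:290,180:380],(800,600),interpolation=2)[::1,::1]
cv2.imwrite('pics/side3c.png',a[:,:,::-1])
```

```text
[ 0.46800282 -0.38766478  0.17878769] 0.255684298680478 19.86061293644525 [ 0.18333898  0.03816177 -1.41076627]
side vial_mid 0.74 [304.3 175.5   8.7  44.2]
side vial_mid 0.62 [231.6 204.7  16.6  15.9]
side grip 0.8 [189.4 163.9 113.   87.9]
side trigger_mid 0.95 [279.8 169.1  17.9  28.5]
side trigger_mid 0.59 [231.  203.2  17.1  18.8]
side jaw 0.9 [232.8 189.2  69.   31.6]
side jaw 0.59 [193.2 166.4 122.2  85.6]
side pad 0.46 [232.3 204.6  16.   18.1]
side clamp 0.82 [189.9 165.9 128.8  83.7]
wrist vial_mid 0.69 [394.8 113.7  73.8  54.3]
wrist vial_mid 0.63 [274.1 124.5  30.5  26.2]
wrist grip 0.9 [  0.6  95.8 188.2 265.6]
wrist trigger_mid 0.61 [  1.2 157.4  38.5  49.9]
wrist trigger_mid 0.43 [296.7 219.6  48.1 102.6]
wrist jaw 0.58 [  0.  136.7 135.6 173.9]
wrist pad 0.94 [ 80.  275.3  54.7  34.7]
wrist clamp 0.71 [  0.   92.9 193.9 271.6]
```

View pics/side3c.png

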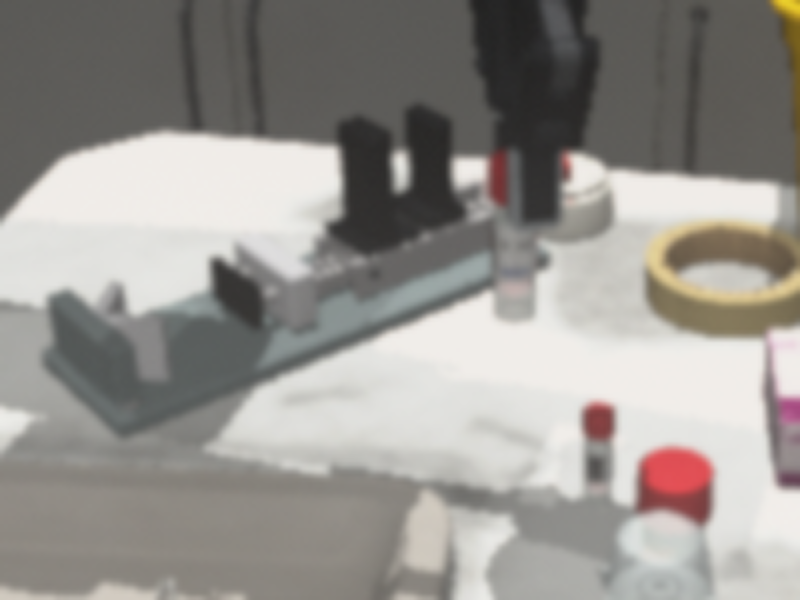

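The vial hangs upright in the fingers at side crop (515,240). The clamp's plate corners are at crop (125,433), (45,355) and (545,260), the V at (135,345), the pad at (235,290), and the grip and trigger at (365,180) and (430,160).

Run:
```python
from h import *
p=manip.snapshot('side')
f=lambda u,v:(180+u/4,140+v/4)
for c,z in [((125,430),.006),((45,352),.012),((548,262),.006),((365,120),.107),((428,107),.102),((235,290),.03)]:
    print(c,np.round(onz(p,f(*c),z),4))
p=manip.snapshot('wrist')
print('wrist plate',[np.round(onz(p,c,.03),3) for c in [(107,292)]])
```

```text
(125, 430) [ 0.3486 -0.204   0.006 ]
(45, 352) [ 0.3391 -0.1206  0.012 ]
(548, 262) [ 0.6234 -0.1844  0.006 ]
(365, 120) [ 0.5286 -0.141   0.107 ]
(428, 107) [ 0.5723 -0.1363  0.102 ]
(235, 290) [ 0.4393 -0.1471  0.03  ]
wrist plate [array([ 0.441, -0.147,  0.03 ])]
```

View pics/wrist3.png

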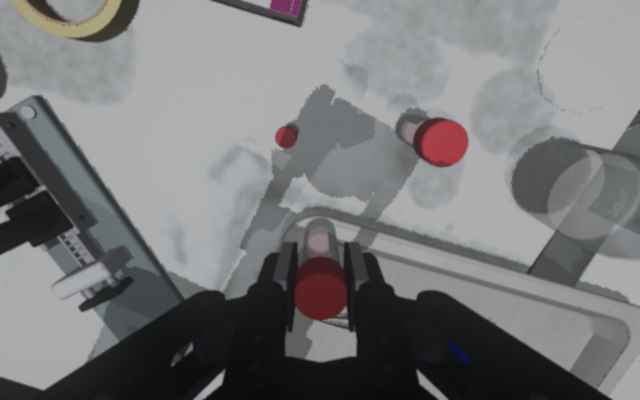

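The wrist view confirms the vial is held (cap at (320,290)), and the clamp is on the left with its pad at (107,292). I'll turn the tool to the clamp's axis and approach from the -y side.

>>> servo_tool(
  commands=[0,0,0,0,0,-0.019,-0.8,0,0,0,0,0,-0.019,-0.8,0,0,0,0,0,-0.019,-0.8,0,0,0,0,0,-0.019,-0.8,0,0,0,0,0,-0.019,-0.8,0,0,0,0,0,-0.019,-0.8,0,0,0,0,0,-0.019,-0.8,0,0,0,0,0,-0.019,-0.8,0,0,0,0,0,-0.019,-0.8,0,0,0,0,0,-0.019,-0.8,0,0,0,0,0,-0.019,-0.8,0,0,0,0,0,-0.019,-0.8],
)

```text
t: 7.75
tcp_pos: [0.4671, -0.3867, 0.1764]
tool_rot: [0.862, 0.507, 0.0, 0.0]
force: [-0.2, 1.1, 0.2]
finger_gap: 0.256
gripper_force: 19.9
```

>>> servo_tool(
  commands=[0,0,0,0,0,-0.019,-0.8,0,0,0,0,0,-0.019,-0.8,0,0,0,0,0,-0.019,-0.8,0,0,0,0,0,-0.019,-0.8,0,0,0,0,0,-0.016,-0.8,0.06,-0.019,0,0,0,0,-0.8,0.06,-0.019,0,0,0,0,-0.8,0.06,-0.019,0,0,0,0,-0.8,0.06,-0.019,0,0,0,0,-0.8,0.06,-0.019,0,0,0,0,-0.8,0,0,0,0,0,0,-0.8,0,0,0,0,0,0,-0.8],
)

```text
t: 8.75
tcp_pos: [0.4093, -0.2385, 0.1766]
tool_rot: [0.683, 0.73, -0.0, -0.0]
force: [0.6, -0.9, 0.2]
finger_gap: 0.256
gripper_force: 19.9
```

Run:
```python
from h import *
s=manip.sense();print({k:np.round(s[k],4) for k in ['t','tcp_pos','tool_rot','q','finger_gap','force']})
p=manip.snapshot('wrist');save(p,'w4')
for q in ['pad','jaw','grip','trigger_mid','clamp','vial_mid']:
    for r in manip.look_for(p,q)[:2]:
        b=r['box'];print(q,round(r['conf'],2),np.round(b,1),np.round(onz(p,(b[0]+b[2]/2,b[1]+b[3]/2),.03),3))
```

```text
{'t': np.float64(8.75), 'tcp_pos': array([ 0.4093, -0.2385,  0.1766]), 'tool_rot': array([ 6.831e-01,  7.303e-01, -0.000e+00, -3.000e-04]), 'q': array([-0.764 ,  0.4112,  1.8608, -0.    ,  0.8701, -0.8307]), 'finger_gap': np.float64(0.2561), 'force': array([ 0.6357, -0.8718,  0.2027])}
pad 0.79 [359.4  44.4  32.   58.8] [ 0.448 -0.143  0.03 ]
jaw 0.62 [358.1  34.7  98.4  82.5] [ 0.474 -0.143  0.03 ]
grip 0.7 [242.   23.4 365.5 109.9] [ 0.489 -0.144  0.03 ]
trigger_mid 0.58 [510.4  41.7  96.1  64.7] [ 0.598 -0.133  0.03 ]
clamp 0.72 [247.9  17.6 362.1 115.6] [ 0.492 -0.142  0.03 ]
clamp 0.53 [491.8 288.1  92.5  74.3] [ 0.643 -0.374  0.03 ]
vial_mid 0.94 [295.7 217.4  53.7 102.5] [ 0.417 -0.324  0.03 ]
vial_mid 0.51 [358.3  44.8  30.8  59.6] [ 0.447 -0.144  0.03 ]
```

View pics/w4.png

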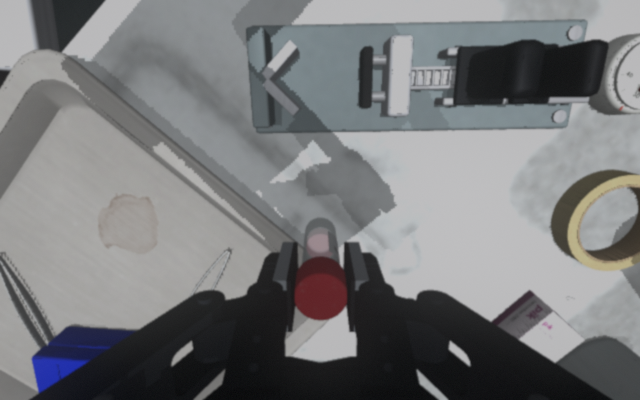

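The wrist view shows the whole clamp. Plate corners are near (248,27), (253,131), (567,128) and (587,20), the V apex at (267,74), the pad face at (360,78), and the grip and trigger tops at (525,68) and (592,68).

```bash
cat > clamp.py <<'E'
from h import *
from scipy.optimize import least_squares
def T(v,X):
    c,s=np.cos(v[2]),np.sin(v[2]);return np.array([v[0]+c*X[0]-s*X[1],v[1]+s*X[0]+c*X[1],X[2]])
E
python3 - <<'E'
from clamp import *
p=manip.snapshot('wrist');s=manip.snapshot('side')
f=lambda u,v:(180+u/4,140+v/4)
# clamp x ~ world -x: y_clamp ~ world -y
obs=[(p,(248,27),(.143,-.045,.012)),(p,(254,129),(.143,.045,.010)),(p,(567,126),(-.143,.045,.010)),(p,(587,20),(-.143,-.045,.012)),
 (s,f(125,425),(.143,.045,.012)),(s,f(45,352),(.143,-.045,.012)),(s,f(548,258),(-.143,.045,.012))]
for O in (obs,obs[:4],obs[4:]):
    g=lambda v:np.concatenate([proj(q,T(v,X))-u for q,u,X in O])
    r=least_squares(g,[.485,-.15,np.pi],x_scale=[.1,.1,1]);v=r.x
    print(np.round(v,4),'seat',np.round(T(v,(.108,0,.012)),4),np.round(r.fun,1))
np.save('v.npy',least_squares(lambda v:np.concatenate([proj(q,T(v,X))-u for q,u,X in obs[:4]]),[.485,-.15,3.1]).x)
v=np.load('v.npy');print('seat px z12',proj(p,T(v,(.108,0,.012))),'z48',proj(p,T(v,(.108,0,.048))))
vi=np.array(onz(p,(360,78),.035));c,si=np.cos(v[2]),np.sin(v[2]);d=vi[:2]-v[:2];print('pad x',c*d[0]+si*d[1],-si*d[0]+c*d[1])
cv2.imwrite('pics/w4c.png',cv2.resize(p['img'][10:145,235:435],(800,540),interpolation=2)[:,:,::-1])
print(T(v,(-.043,0,.08)),T(v,(-.087,0,.08)),proj(p,T(v,(-.043,0,.107))),proj(p,T(v,(-.087,0,.102))))
E
```

```text
[ 0.486  -0.1465  3.2217] seat [ 0.3783 -0.1552  0.012 ] [-2.  -2.5  0.4  4.2 -1.   2.2  2.1 -1.6 -1.3 -1.2 -0.9 -1.7  1.9 -3. ]
[ 0.4861 -0.1464  3.2207] seat [ 0.3784 -0.1549  0.012 ] [-1.8 -3.   0.4  3.9 -1.   2.2  2.3 -1.7]
[ 0.4836 -0.1514  3.2378] seat [ 0.3761 -0.1618  0.012 ] [-0.6  0.7 -1.   0.3  1.9 -2.3]
seat px z12 [290.22840008  80.39414272] z48 [286.16117424  78.04347351]
pad x 0.04959981773062127 0.00014128952750409613
[ 0.52894146 -0.14296549  0.08      ] [ 0.57280396 -0.13948981  0.08      ] [528.657642    68.39753455] [595.79141867  67.94119284]
```

View pics/w4c.png

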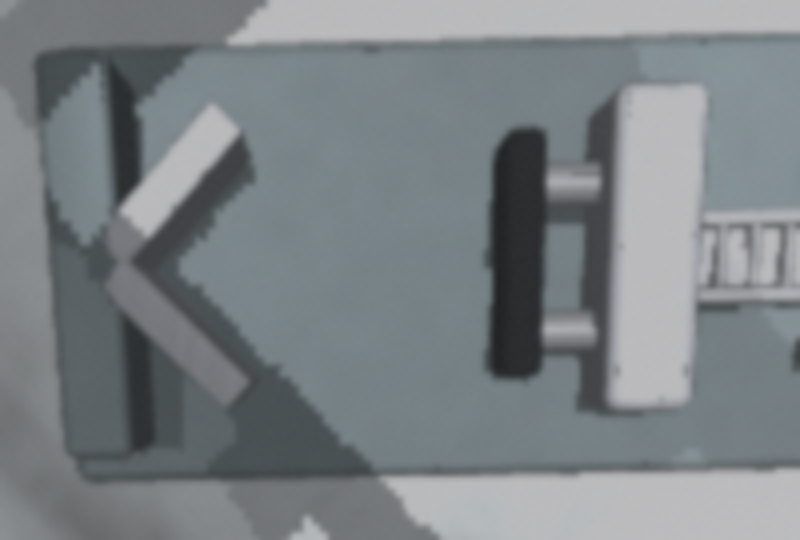

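Run:
```python
from clamp import *
v=np.load('v.npy');p=manip.snapshot('wrist');print('apex pred',proj(p,T(v,(.122,0,.048))),'obs 268.8 75.5', np.round(onz(p,(268.8,75.5),.048),4),T(v,(.122,0,.048)))
im=p['img'].astype(int);red=(im[:,:,0]>80)&(im[:,:,1]<60)&(im[:,:,2]<70)
k,l,st,c=cv2.connectedComponentsWithStats(red.astype(np.uint8));i=1+np.argmax(st[1:,4]);print(st[i],c[i])
x,y,w,h,_=st[i]
s=manip.sense();t=s['tcp_pos'];zt=t[2]-.0482+.072
print(t,zt,'cap',onz(p,(x+w/2,y+h/2),zt-.003),proj(p,[t[0],t[1],zt]))
for r in manip.silhouettes(p,'vial_mid')[:1]:
    b=r['box'];print(b);m=r['pixels'];ys=np.where(m.any(1))[0];row=ys[0]+4;xs=np.where(m[row])[0];print('foot',ys[0],xs.mean(),onz(p,(xs.mean(),ys[0]),t[2]-.0482),proj(p,[t[0],t[1],t[2]-.0482]))
```

```text
apex pred [268.45573595  79.01569106] obs 268.8 75.5 [ 0.3647 -0.1534  0.048 ] [ 0.36445705 -0.15599927  0.048     ]
[ 295  273   52   46 1891] [320.34743522 295.77578001]
[ 0.41006388 -0.24052256  0.17617587] 0.19997587215784857 cap [ 0.41077868 -0.24729514  0.19697587] [320.33898535 285.67325581]
[297.8, 218.4, 49.3, 102.4]
foot 217 319.5 [ 0.40930697 -0.237166    0.12797587] [320.3798847  222.18726447]
```

>>> servo_tool(
  commands=[0.047,-0.01,0,0,0,0,-0.8,0.047,-0.01,0,0,0,0,-0.8,0.047,-0.01,0,0,0,0,-0.8,0.047,-0.009,0,0,0,0,-0.8,0,0,0.05,0,0,0,-0.8,0,0,0.04,0,0,0,-0.8,0,0,0,0,0,0,-0.8,0,0,0,0,0,0,-0.8,0,0,0,0,0,0,-0.8],
)

```text
t: 10.05
tcp_pos: [0.3849, -0.148, 0.1318]
tool_rot: [0.684, 0.73, 0.0, 0.0]
force: [-0.5, -0.7, -0.1]
finger_gap: 0.251
gripper_force: 19.9
```

Run:
```python
from clamp import *
p=manip.snapshot('wrist');s=manip.snapshot('side');save(p,'w5');save(s,'s5')
t=manip.sense()['tcp_pos'];print(t)
a=cv2.resize(s['img'][160:260,180:290],(440,400),interpolation=2);b=cv2.resize(p['img'][100:400,200:470],(360,400),interpolation=2)
cv2.imwrite('pics/m5.png',np.hstack([a,b])[:,:,::-1])
v=np.load('v.npy')
for X in [(.108,0,.012),(.122,0,.048)]: print(proj(p,T(v,X)),proj(s,T(v,X)))
```

```text
[ 0.38517237 -0.14828393  0.13214571]
[312.0211857  198.47825689] [215.00349718 229.52488456]
[291.53169001 213.21300846] [206.93919893 217.22661241]
```

View pics/m5.png

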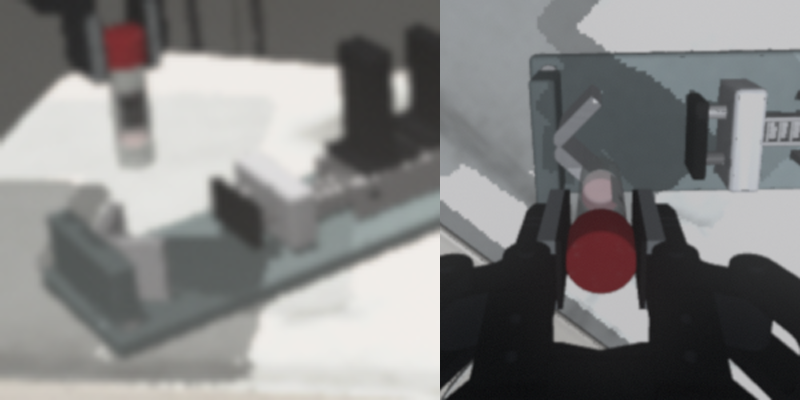

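The vial hangs above the V, with its foot at wrist crop (600,185) and the V apex at (557,142). Its vertical in the side crop looks right.

Run:
```python
from clamp import *
v=np.load('v.npy');p=manip.snapshot('wrist');s=manip.snapshot('side');t=manip.sense()['tcp_pos']
A=onz(p,(287.8,206.5),.048);print('apex',A,T(v,(.122,0,.048)))
print('arm ends mid',onz(p,(319,172),.048),T(v,(.143-.04,-.02,.048)))
zb=t[2]-.0482
print('foot front',onz(p,(320,227.5),zb),t)
# side: foot centre and apex
f=lambda u,w:(180+u/4,160+w/4)
print('foot side',onz(s,f(135,160),zb),'cap side',onz(s,f(126,28),zb+.072))
print('apex side (back plate top right corner etc)',proj(s,T(v,(.122,0,.048))))
cv2.imwrite('pics/vv.png',cv2.resize(p['img'][140:250,250:410],(800,550),interpolation=2)[:,:,::-1])
```

```text
apex [ 0.36185803 -0.15144432  0.048     ] [ 0.36445705 -0.15599927  0.048     ]
arm ends mid [ 0.38271704 -0.12463311  0.048     ] [ 0.38181782 -0.1345609   0.048     ]
foot front [ 0.38515189 -0.15173111  0.08388722] [ 0.38497383 -0.14812236  0.13208722]
foot side [ 0.38288967 -0.1579177   0.08388722] cap side [ 0.38765453 -0.15589568  0.15588722]
apex side (back plate top right corner etc) [206.93919893 217.22661241]
```

View pics/vv.png

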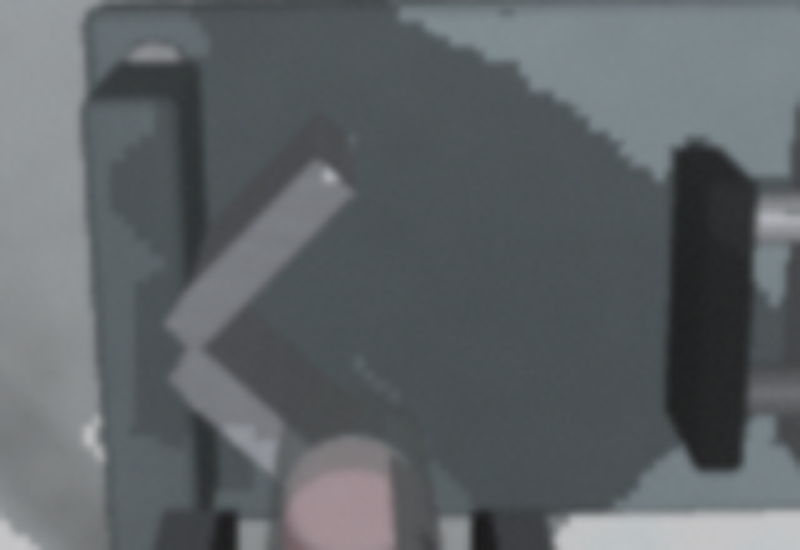

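>>> servo_tool(
  commands=[0.006,0,0.02,0,0,0,-0.8,0,0,0.03,0,0,0,-0.8,0,0,0.03,0,0,0,-0.8,0,0,0.03,0,0,0,-0.8,0,0,0.016,0,0,0,-0.8,0,0,0.008,0,0,0,-0.8,0,0,0,0,0,0,-0.8,0,0,0,0,0,0,-0.8,0,0,0,0,0,0,-0.8],
)

```text
t: 11.0
tcp_pos: [0.3846, -0.1448, 0.0649]
tool_rot: [0.684, 0.73, 0.0, 0.001]
force: [-0.1, 0.1, -0.2]
finger_gap: 0.254
gripper_force: 19.9
```

Run:
```python
from clamp import *
p=manip.snapshot('wrist');s=manip.snapshot('side')
print(manip.sense()['tcp_pos'],manip.sense()['force'])
a=cv2.resize(s['img'][185:255,180:257],(440,400),interpolation=2);b=cv2.resize(p['img'][150:350,220:400],(360,400),interpolation=2)
cv2.imwrite('pics/m6.png',np.hstack([a,b])[:,:,::-1])
```

```text
[ 0.38458589 -0.14478647  0.06492027] [ 0.09038046 -0.64744475 -0.67398715]
```

View pics/m6.png

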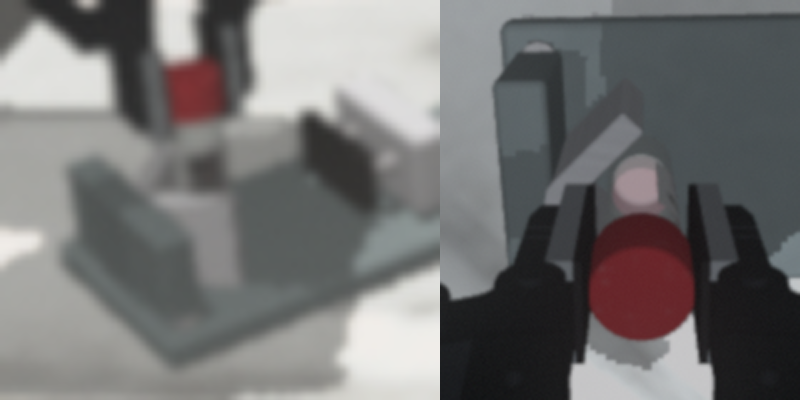

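The vial's foot is behind the near V arm and between both arms. I've now viewed 12 pictures, which is over the limit of 10. I'll view no more and work from numbers.

>>> servo_tool(
  commands=[0,0,0.004,0,0,0,-0.8,0,0,0,0,0,0,-0.8,0,0,0,0,0,0,-0.8],
)

```text
t: 11.35
tcp_pos: [0.3843, -0.1446, 0.0624]
tool_rot: [0.684, 0.73, 0.0, 0.0]
force: [-0.4, -0.5, 0.3]
finger_gap: 0.252
gripper_force: 19.9
```

>>> servo_tool(
  commands=[0,0,0.003,0,0,0,-0.8,0,0,0,0,0,0,-0.8,0,0,0,0,0,0,-0.8],
)

```text
t: 11.6
tcp_pos: [0.3841, -0.1445, 0.0607]
tool_rot: [0.684, 0.73, -0.0, -0.0]
force: [0.4, -0.7, -0.1]
finger_gap: 0.256
gripper_force: 19.9
```

>>> servo_tool(
  commands=[0,0,0.003,0,0,0,-0.8,0,0,0,0,0,0,-0.8,0,0,0,0,0,0,-0.8],
)

```text
t: 11.85
tcp_pos: [0.3844, -0.1447, 0.0601]
tool_rot: [0.684, 0.73, 0.0, 0.001]
force: [-0.4, 0.7, 10.1]
finger_gap: 0.25
gripper_force: 20.7
```

>>> servo_tool(
  commands=[0,0,-0.002,0,0,0,-0.8,0,0,0,0,0,0,-0.8,0,0,0,0,0,0,-0.35,0,0,0,0,0,0,-0.2,0,0,0,0,0,0,0,0,0,0,0,0,0,0.1,0,0,0,0,0,0,0.1,0,0,0,0,0,0,0.1],
)

```text
t: 12.52
tcp_pos: [0.3842, -0.1445, 0.0602]
tool_rot: [0.684, 0.73, -0.0, -0.0]
force: [0.1, 0.3, 0.7]
finger_gap: 0.553
gripper_force: 0.0
```

>>> servo_tool(
  commands=[0,0,-0.02,0,0,0,0.1,0,0,-0.03,0,0,0,0.1,0,0,-0.06,0,0,0,0.1,0,0,-0.06,0,0,0,0.1,-0.05,0,-0.06,0,0,0,0.1,-0.05,0,0,0,0,0,0.1,0,0,0,0,0,0,0.1,0,0,0,0,0,0,0.1],
)

```text
t: 13.18
tcp_pos: [0.3877, -0.1955, 0.1758]
tool_rot: [0.684, 0.729, 0.0, 0.001]
force: [0.0, 0.9, 0.4]
finger_gap: 0.549
gripper_force: 0.0
```

Run:
```python
from clamp import *
v=np.load('v.npy');print(manip.sense()['tcp_pos'],manip.sense()['finger_gap'])
o=[];S=T(v,(.105,0,.076)) 
for n in ['wrist','side']:
    p=manip.snapshot(n);save(p,n+'7')
    im=p['img'].astype(int);red=(im[:,:,0]>85)&(im[:,:,1]<65)&(im[:,:,2]<75)
    k,l,st,c=cv2.connectedComponentsWithStats(red.astype(np.uint8))
    i=min([j for j in range(1,k) if st[j][4]>8],key=lambda i:np.linalg.norm(c[i]-proj(p,S)))
    print(n,st[i],c[i],proj(p,S),onz(p,c[i],.078));o.append((p,c[i]))
    for r in manip.look_for(p,'vial_mid')[:3]: print(r)
X=tri(o);print(X,'clamp frame',end=' ')
c,s=np.cos(v[2]),np.sin(v[2]);d=X[:2]-v[:2];print(c*d[0]+s*d[1],-s*d[0]+c*d[1])
```

```text
[ 0.38773608 -0.19551283  0.17579857] 0.5491187926200398
wrist [302 123  32  32 779] [317.6071887  138.53016688] [315.21037388 144.05508434] [ 0.38290699 -0.15032403  0.078     ]
{'box': [302.2, 120.7, 30.1, 35.8], 'conf': 0.87}
side [209 199   8   9  58] [212.34482759 202.84482759] [212.86596961 202.91358519] [ 0.37941035 -0.15725462  0.078     ]
{'box': [336.7, 250.7, 23.1, 18.4], 'conf': 0.52}
{'box': [326.5, 239.0, 3.7, 27.0], 'conf': 0.45}
[ 0.38236491 -0.15060263  0.07408677] clamp frame 0.1037217973746016 -0.003965186055231429
```

>>> servo_tool(
  commands=[0.015,0.055,0,0,0,0,1,0.015,0.055,0,0,0,0,1,0.015,0.055,0,0,0,0,1,0.015,0.055,0,0,0,0,1,0.015,0.055,0,0,0,0,1,0.014,0.055,0,0,0,0,1,0,0,0,0,0,0,1,0,0,0,0,0,0,1],
)

```text
t: 14.05
tcp_pos: [0.5495, -0.1377, 0.1742]
tool_rot: [0.683, 0.731, -0.0, -0.001]
force: [-0.8, -0.2, -0.8]
finger_gap: 0.999
gripper_force: 0.0
```

Run:
```python
from clamp import *
v=np.load('v.npy');t=manip.sense()['tcp_pos'];print(t)
for n in ['wrist','side']:
    p=manip.snapshot(n);save(p,n+'8');print(n)
    for q in ['grip','trigger_mid','pad','jaw']:
        for r in manip.silhouettes(p,q)[:2]: print(q,np.round(r['conf'],2),r['box'],[np.round(onz(p,(r['box'][0]+a*r['box'][2],r['box'][1]+r['box'][3]/2),.105),3) for a in (0,1)])
    for X in [(-.033,0,.107),(-.053,0,.107),(-.08,0,.102),(-.094,0,.102),(-.0635,0,.08)]: print(np.round(proj(p,T(v,X)),1))
p=manip.snapshot('wrist')
g=cv2.cvtColor(p['img'],cv2.COLOR_RGB2GRAY)
print('tcp px',proj(p,t))
print(g[150:400:10,200:440:8])
```

```text
[ 0.54950999 -0.13774196  0.17418391]
wrist
grip 0.97 [72.6, 130.8, 333.7, 100.8] [array([ 0.385, -0.128,  0.105]), array([ 0.604, -0.113,  0.105])]
trigger_mid 0.79 [328.2, 162.9, 34.8, 66.1] [array([ 0.554, -0.127,  0.105]), array([ 0.577, -0.125,  0.105])]
pad 0.78 [189.3, 156.6, 22.2, 55.8] [array([ 0.462, -0.125,  0.105]), array([ 0.476, -0.124,  0.105])]
jaw 0.67 [185.2, 151.1, 214.2, 69.7] [array([ 0.459, -0.126,  0.105]), array([ 0.6  , -0.116,  0.105])]
[275.  217.8]
[304.6 217.5]
[344.1 214.7]
[364.5 214.5]
[320.3 205. ]
side
grip 0.96 [189.7, 165.9, 125.8, 85.1] [array([ 0.319, -0.2  ,  0.105]), array([ 0.514, -0.334,  0.105])]
trigger_mid 0.82 [280.8, 166.8, 16.0, 31.0] [array([ 0.517, -0.202,  0.105]), array([ 0.545, -0.221,  0.105])]
trigger_mid 0.28 [342.0, 193.6, 41.1, 31.8] [array([ 0.553, -0.365,  0.105]), array([ 0.617, -0.409,  0.105])]
pad 0.75 [231.7, 204.4, 17.2, 18.0] [array([ 0.376, -0.261,  0.105]), array([ 0.402, -0.279,  0.105])]
pad 0.62 [193.0, 163.5, 124.2, 88.2] [array([ 0.326, -0.201,  0.105]), array([ 0.519, -0.333,  0.105])]
jaw 0.66 [231.4, 190.9, 
[... 2609 characters left out ...]
187 187 186 187 187 186
  186 186 187 186 186 186 186 185 185 185 184 170]
 [ 31  32 157 166 176 185 185 185 185 186 185 186 186 185 185 185 186 186
  186 186 185 185 185 185 185 185 185 184 183  31]
 [ 27  30  33 175 183 183 184 185  42  41  42  42  42  57 132 179 137  60
   42  42  40  40  39 184  44 182 184 184  32  29]
 [ 25  26  30  31 183 173  41  34  35  36  38  37  36  37  36  37  37  36
   35  36  36  36  36  33  32  36  51  28  28  26]
 [ 28  24  26  28  29  30  32  32  32  31  32  33  32  32  32  32  32  33
   31  33  30  31  30  29  29  28  26  26  24  23]
 [ 21  21  24  25  24  25  26  29  27  27  27  29  26  28  28  28  28  26
   26  26  26  27  25  24  22  23  20  22  22  22]]
```

Run:
```python
from clamp import *
v=np.load('v.npy');p=manip.snapshot('wrist');s=manip.snapshot('side')
im=p['img'].max(2)
for c in (284,292,298,348,354,358):
    r=np.where(im[150:260,c]<60)[0]+150;print(c,r.min(),r.max(),onz(p,(c,r.max()),.105))
for r in (170,180,190,200,205,210,214,218,222): 
    d=im[r,260:380]<60;e=np.where(np.diff(d.astype(int)))[0]+260;print(r,e)
for X in [(-.053,.017,.107),(-.053,-.017,.107),(-.053,-.017,.05),(-.094,.017,.102),(-.094,-.017,.102)]: print(X,proj(p,T(v,X)),proj(s,T(v,X)))
im=s['img'].max(2)
for r in range(160,204,4):
    d=im[r,255:310]<60;print(r,np.where(np.diff(d.astype(int)))[0]+256)
M=np.array(p['world_to_cam']);print(-M[:3,:3].T@M[:3,3],M[2,:3])
```

```text
284 160 228 [ 0.52462509 -0.15387901  0.105     ]
292 160 229 [ 0.53017818 -0.15426596  0.105     ]
298 159 228 [ 0.53429139 -0.15325503  0.105     ]
348 159 225 [ 0.56861539 -0.14881159  0.105     ]
354 159 225 [ 0.57274603 -0.14854496  0.105     ]
358 160 225 [ 0.57549976 -0.14836721  0.105     ]
170 [274 322 325 362]
180 [276 321 326 361]
190 [276 322 326 364]
200 [274 322 326 363]
205 [276 322 326 363]
210 [277 306 341 363]
214 [277 306 342 363]
218 [277 305 343 363]
222 [278 304 345 361]
(-0.053, 0.017, 0.107) [306.045677   237.48837241] [279.95913969 171.61685226]
(-0.053, -0.017, 0.107) [304.64791709 190.09292453] [271.25243201 166.6243765 ]
(-0.053, -0.017, 0.05) [307.80020606 171.70974859] [272.3754226  188.99516657]
(-0.094, 0.017, 0.102) [364.44412792 233.84290128] [294.84795107 168.816428  ]
(-0.094, -0.017, 0.102) [365.6396063  187.26311762] [286.0248422  164.01868375]
160 []
164 []
168 [282 289]
172 [265 276 282 293]
176 [266 277 283 293]
180 [267 277 284 292]
184 [267 277 284 292]
188 [267 278 282 293]
192 [267 295]
196 [265 285 287 288]
200 [267 280]
[ 0.54424264 -0.06629865  0.31805654] [-0.01830266  0.28815552  0.95740869]
```

>>> servo_tool(
  commands=[0,0,0.05,0,0,0,1,0,0,0.06,0,0,0,1,0,0,0.06,0,0,0,1,0,0,0.04,0,0,0,1,0,0,0.022,0,0,0,1,0,0,0,0,0,0,0.8,0,0,0,0,0,0,0.6,0,0,0,0,0,0,0.5,0,0,0,0,0,0,0.5],
  force=20,
)

```text
t: 15.45
tcp_pos: [0.5503, -0.1398, 0.0608]
tool_rot: [0.684, 0.73, 0.0, 0.001]
force: [0.3, 0.8, 0.1]
finger_gap: 0.75
gripper_force: 0.0
```

>>> servo_tool(
  commands=[0,0,0,0,0,0,0.45,0,0,0,0,0,0,0.42,0,0,0,0,0,0,0.4,0,0,0,0,0,0,0.4],
)

```text
t: 15.78
tcp_pos: [0.5482, -0.1395, 0.0605]
tool_rot: [0.683, 0.73, -0.001, -0.0]
force: [-3.5, -1.3, 6.9]
finger_gap: 0.7
gripper_force: 5.0
```

>>> servo_tool(
  commands=[0,-0.003,0,0,0,0,0.33,0,-0.003,0,0,0,0,0.26,0,-0.003,0,0,0,0,0.19,0,-0.003,0,0,0,0,0.12,0,-0.003,0,0,0,0,0.05,0,0,0,0,0,0,0.03,0,0,0,0,0,0,0.03],
)

```text
t: 16.37
tcp_pos: [0.5405, -0.14, 0.0616]
tool_rot: [0.683, 0.73, -0.001, -0.0]
force: [-7.5, -0.8, 14.7]
finger_gap: 0.519
gripper_force: 11.0
```

```bash
cat > jaw.py <<'E'
from clamp import *
v=np.load('v.npy');c,s=np.cos(v[2]),np.sin(v[2])
def cx(X): d=X[:2]-v[:2];return round(c*d[0]+s*d[1],4)
def boxes():
  for n in ['wrist','side']:
    p=manip.snapshot(n);save(p,n+'_j')
    for q in ['pad','jaw']:
        for r in manip.silhouettes(p,q)[:1]:
            b=r['box'];print(n,q,np.round(r['conf'],2),np.round(b,1),'front x',cx(onz(p,(b[0],b[1]+b[3]/2),.035)),'mid',cx(onz(p,(b[0]+b[2]/2,b[1]+b[3]/2),.03)))
  st=manip.sense();print({k:np.round(st[k],4) for k in ['t','tcp_pos','finger_gap','gripper_force','force']})
E
python3 -c "
from jaw import *
boxes()"
```

```text
wrist pad 0.91 [ 92.  189.6  41.9  89. ] front x 0.0717 mid 0.0635
wrist jaw 0.73 [ 84.4 176.6 350.  120.2] front x 0.0763 mid -0.0198
side pad 0.7 [228.4 204.1  16.1  20.7] front x 0.0722 mid 0.0549
side jaw 0.96 [222.  193.8  72.6  30.7] front x 0.0719 mid 0.0054
{'t': np.float64(16.6667), 'tcp_pos': array([ 0.5405, -0.14  ,  0.0616]), 'finger_gap': np.float64(0.5129), 'gripper_force': np.float64(11.0349), 'force': array([-6.8193, -0.7965, 14.3557])}
```

>>> servo_tool(
  commands=[0,0.005,0,0,0,0,0.2,0,0.005,0,0,0,0,0.35,0,0.005,0,0,0,0,0.5,0,0,0,0,0,0,0.5,0,0,0,0,0,0,0.5],
)

```text
t: 17.08
tcp_pos: [0.55, -0.1394, 0.0592]
tool_rot: [0.684, 0.73, 0.0, 0.001]
force: [-0.1, -0.7, 0.1]
finger_gap: 0.75
gripper_force: 0.0
```

```bash
python3 -c "
from jaw import *
boxes()"
```

```text
wrist pad 0.63 [ 68.  189.8  46.   88.9] front x 0.0731 mid 0.0644
wrist jaw 0.89 [ 62.9 180.7 357.3 118.2] front x 0.0767 mid -0.0197
side pad 0.75 [226.5 206.   17.5  16.8] front x 0.0753 mid 0.0568
side jaw 0.7 [224.7 202.6  41.5  22.9] front x 0.0776 mid 0.0388
{'t': np.float64(17.3833), 'tcp_pos': array([ 0.5493, -0.1393,  0.0592]), 'finger_gap': np.float64(0.7456), 'gripper_force': np.float64(0.0), 'force': array([ 0.3206, -0.7092, -0.6568])}
```

>>> servo_tool(
  commands=[0,0,0,0,0,0,0.4,0,-0.003,-0.001,0,0,0,0.33,0,-0.003,-0.001,0,0,0,0.26,0,-0.003,-0.001,0,0,0,0.19,0,-0.003,-0.001,0,0,0,0.12,0,-0.003,-0.001,0,0,0,0.05,0,0,0,0,0,0,0.03,0,0,0,0,0,0,0.03],
)

```text
t: 18.05
tcp_pos: [0.5404, -0.1398, 0.0621]
tool_rot: [0.684, 0.73, -0.001, -0.001]
force: [-6.1, -2.0, 6.2]
finger_gap: 0.52
gripper_force: 10.4
```

```bash
python3 -c "
from jaw import *
boxes()"
```

```text
wrist pad 0.75 [ 61.6 193.   49.5  85.7] front x 0.0894 mid 0.0795
wrist jaw 0.74 [ 60.6 176.1 349.3 118.4] front x 0.0899 mid -0.0059
side pad 0.69 [220.6 208.9  16.3  18.4] front x 0.0925 mid 0.0754
side jaw 0.62 [219.9 202.6  46.3  26.9] front x 0.0896 mid 0.0472
{'t': np.float64(18.35), 'tcp_pos': array([ 0.5404, -0.1398,  0.0621]), 'finger_gap': np.float64(0.5173), 'gripper_force': np.float64(10.4371), 'force': array([-6.5657, -1.4595,  6.9435])}
```

>>> servo_tool(
  commands=[0,0.005,0.002,0,0,0,0.2,0,0.005,0.002,0,0,0,0.35,0,0.005,0.001,0,0,0,0.5,0,0,0,0,0,0,0.5,0,0,0,0,0,0,0.5],
)

```text
t: 18.77
tcp_pos: [0.5501, -0.1393, 0.059]
tool_rot: [0.684, 0.73, 0.0, 0.001]
force: [-0.4, -0.3, 0.2]
finger_gap: 0.749
gripper_force: 0.0
```

>>> servo_tool(
  commands=[0,0,0,0,0,0,0.42,0,-0.003,-0.001,0,0,0,0.35,0,-0.003,-0.001,0,0,0,0.28,0,0,0,0,0,0,0.28,0,0,0,0,0,0,0.28,0,0,0,0,0,0,0.28],
)

```text
t: 19.27
tcp_pos: [0.5457, -0.1394, 0.0603]
tool_rot: [0.684, 0.73, -0.0, -0.001]
force: [-3.1, 0.6, 2.3]
finger_gap: 0.639
gripper_force: 8.0
```

>>> servo_tool(
  commands=[0,-0.001,0,0,0,0,0.25,0,-0.001,-0.001,0,0,0,0.22,0,-0.001,0,0,0,0,0.2,0,0,0,0,0,0,0.2,0,0,0,0,0,0,0.2,0,0,0,0,0,0,0.2],
)

```text
t: 19.77
tcp_pos: [0.544, -0.1395, 0.0609]
tool_rot: [0.684, 0.73, -0.0, -0.001]
force: [-4.8, -0.2, 5.3]
finger_gap: 0.6
gripper_force: 9.3
```

```bash
python3 -c "
from jaw import *
boxes()"
```

```text
wrist pad 0.65 [ 38.6 194.1  53.   87.5] front x 0.0977 mid 0.0872
wrist jaw 0.96 [ 39.1 177.1 352.4 117. ] front x 0.0971 mid 0.0015
side pad 0.71 [220.1 209.4  15.6  18.7] front x 0.0946 mid 0.0782
side jaw 0.71 [217.1 203.5  50.1  25. ] front x 0.0942 mid 0.0486
{'t': np.float64(20.0667), 'tcp_pos': array([ 0.544 , -0.1395,  0.0609]), 'finger_gap': np.float64(0.6058), 'gripper_force': np.float64(9.2873), 'force': array([-4.9833, -0.3177,  4.0756])}
```

>>> servo_tool(
  commands=[0,-0.001,0,0,0,0,0.17,0,-0.001,-0.001,0,0,0,0.15,0,0,0,0,0,0,0.15,0,0,0,0,0,0,0.15],
)

```text
t: 20.4
tcp_pos: [0.543, -0.1395, 0.0613]
tool_rot: [0.684, 0.73, -0.0, -0.001]
force: [-5.6, -1.2, 3.9]
finger_gap: 0.578
gripper_force: 9.6
```

>>> servo_tool(
  commands=[0,-0.001,0,0,0,0,0.12,0,-0.001,-0.001,0,0,0,0.1,0,0,0,0,0,0,0.1,0,0,0,0,0,0,0.1],
)

```text
t: 20.73
tcp_pos: [0.5419, -0.1396, 0.0617]
tool_rot: [0.684, 0.73, -0.0, -0.001]
force: [-6.5, -0.7, 4.7]
finger_gap: 0.553
gripper_force: 10.0
```

>>> servo_tool(
  commands=[0,-0.001,0,0,0,0,0.07,0,-0.001,-0.001,0,0,0,0.05,0,0,0,0,0,0,0.05,0,0,0,0,0,0,0.05],
)

```text
t: 21.07
tcp_pos: [0.5408, -0.1397, 0.062]
tool_rot: [0.684, 0.73, -0.001, -0.001]
force: [-5.5, -1.0, 2.6]
finger_gap: 0.525
gripper_force: 10.2
```

```bash
python3 -c "
from jaw import *
boxes()"
```

```text
wrist pad 0.7 [ 38.2 193.2  47.3  86. ] front x 0.102 mid 0.0931
wrist jaw 0.66 [ 33.1 176.8 355.8 119.8] front x 0.1049 mid 0.0076
side pad 0.43 [217.5 210.6  14.5  17.5] front x 0.1001 mid 0.0846
side jaw 0.97 [217.8 204.8  50.1  24.9] front x 0.0955 mid 0.0502
{'t': np.float64(21.3667), 'tcp_pos': array([ 0.5408, -0.1397,  0.062 ]), 'finger_gap': np.float64(0.5261), 'gripper_force': np.float64(10.2299), 'force': array([-5.8886, -0.608 ,  3.3566])}
```

>>> servo_tool(
  commands=[0,0.005,0.002,0,0,0,0.2,0,0.005,0.002,0,0,0,0.35,0,0.005,0.001,0,0,0,0.5,0,0,0,0,0,0,0.5,0,0,0,0,0,0,0.5],
)

```text
t: 21.78
tcp_pos: [0.5503, -0.1395, 0.0597]
tool_rot: [0.684, 0.73, 0.0, 0.001]
force: [-0.8, 0.2, -0.8]
finger_gap: 0.748
gripper_force: 0.3
```

>>> servo_tool(
  commands=[0,0,0,0,0,0,0.42,0,-0.001,-0.001,0,0,0,0.38,0,-0.002,0,0,0,0,0.35,0,0,0,0,0,0,0.35,0,0,0,0,0,0,0.35],
)

```text
t: 22.2
tcp_pos: [0.5472, -0.1394, 0.0604]
tool_rot: [0.684, 0.73, -0.0, -0.0]
force: [-4.1, -1.1, 2.9]
finger_gap: 0.675
gripper_force: 8.0
```

>>> servo_tool(
  commands=[0,-0.001,-0.001,0,0,0,0.33,0,-0.001,0,0,0,0,0.3,0,0,0,0,0,0,0.3,0,0,0,0,0,0,0.3],
)

```text
t: 22.53
tcp_pos: [0.5461, -0.1394, 0.0608]
tool_rot: [0.684, 0.73, -0.0, -0.001]
force: [-5.6, -1.4, 3.0]
finger_gap: 0.656
gripper_force: 8.7
```

>>> servo_tool(
  commands=[0,-0.001,0,0,0,0,0.27,0,-0.001,-0.001,0,0,0,0.25,0,0,0,0,0,0,0.25,0,0,0,0,0,0,0.25],
)

```text
t: 22.87
tcp_pos: [0.5451, -0.1395, 0.0613]
tool_rot: [0.684, 0.73, -0.0, -0.001]
force: [-5.1, -1.3, 2.3]
finger_gap: 0.624
gripper_force: 9.3
```

```bash
python3 -c "
from jaw import *
boxes()"
```

```text
wrist pad 0.78 [ 15.1 193.2  53.1  86.4] front x 0.1097 mid 0.0996
wrist jaw 0.83 [ 13.7 179.8 241.7 118.3] front x 0.1109 mid 0.0469
side pad 0.62 [218.3 213.3   8.9  15.3] front x 0.1018 mid 0.0911
side jaw 0.94 [216.2 203.   48.6  29.2] front x 0.0988 mid 0.0548
{'t': np.float64(23.1667), 'tcp_pos': array([ 0.5451, -0.1395,  0.0612]), 'finger_gap': np.float64(0.6272), 'gripper_force': np.float64(9.2673), 'force': array([-4.9429, -2.3326,  2.9135])}
```

>>> servo_tool(
  commands=[0,-0.001,0,0,0,0,0.22,0,-0.001,-0.001,0,0,0,0.2,0,0,0,0,0,0,0.2,0,0,0,0,0,0,0.2],
)

```text
t: 23.5
tcp_pos: [0.5441, -0.1396, 0.0617]
tool_rot: [0.684, 0.73, -0.0, -0.001]
force: [-4.7, -1.9, 2.0]
finger_gap: 0.602
gripper_force: 11.3
```

>>> servo_tool(
  commands=[0,-0.001,0,0,0,0,0.17,0,-0.001,-0.001,0,0,0,0.15,0,0,0,0,0,0,0.15,0,0,0,0,0,0,0.15],
)

```text
t: 23.83
tcp_pos: [0.543, -0.1397, 0.062]
tool_rot: [0.684, 0.73, -0.0, -0.001]
force: [-4.9, -1.3, 2.4]
finger_gap: 0.581
gripper_force: 14.1
```

>>> servo_tool(
  commands=[0,-0.001,0,0,0,0,0.12,0,-0.001,0,0,0,0,0.1,0,0,0,0,0,0,0.1,0,0,0,0,0,0,0.1],
)

```text
t: 24.17
tcp_pos: [0.542, -0.1397, 0.0624]
tool_rot: [0.684, 0.73, -0.0, -0.001]
force: [-5.4, -1.6, 3.6]
finger_gap: 0.554
gripper_force: 17.0
```

```bash
python3 -c "
from jaw import *
boxes()"
```

```text
wrist pad 0.57 [ 19.6 197.3  46.1  84.5] front x 0.1119 mid 0.1036
wrist jaw 0.69 [ 22.7 179.3 240.9 116.7] front x 0.1099 mid 0.0455
side jaw 0.8 [214.3 203.7  53.   26.9] front x 0.1011 mid 0.0534
{'t': np.float64(24.4667), 'tcp_pos': array([ 0.5421, -0.1397,  0.0624]), 'finger_gap': np.float64(0.5553), 'gripper_force': np.float64(17.0548), 'force': array([-5.8979, -1.1081,  4.7153])}
```

>>> servo_tool(
  commands=[0,-0.001,0,0,0,0,0.075,0,0,0,0,0,0,0.075,0,0,0,0,0,0,0.075,0,0,0,0,0,0,0.075,0,0,0,0,0,0,0.075],
)

```text
t: 24.88
tcp_pos: [0.5415, -0.1398, 0.0626]
tool_rot: [0.684, 0.73, -0.0, -0.0]
force: [-6.4, -1.7, 5.1]
finger_gap: 0.54
gripper_force: 18.6
```

```bash
python3 -c "
from jaw import *
S=T(v,(.108,0,.076))
o=[]
for n in ['wrist','side']:
    p=manip.snapshot(n);im=p['img'].astype(int);red=(im[:,:,0]>85)&(im[:,:,1]<65)&(im[:,:,2]<75)
    k,l,st,cc=cv2.connectedComponentsWithStats(red.astype(np.uint8));print(n,proj(p,S))
    for j in range(1,k):
        if st[j][4]>8: print(st[j],cc[j],onz(p,cc[j],.078))
st=manip.sense();print(st['t'],st['finger_gap'],st['gripper_force'],st['force'])
"
```

```text
wrist [-49.5549705 281.8945225]
[539 206  45  52 551] [560.68239564 229.69509982] [ 0.63918111 -0.11202164  0.078     ]
side [211.53960202 203.36217092]
[207 200   8   8  59] [210.44067797 203.54237288] [ 0.37505376 -0.15780547  0.078     ]
24.9833 0.5392112801084403 18.600634932518005 [-5.81665864 -1.38284388  5.22045   ]
```

```bash
python3 -c "
from station import manip
print(manip.sign_off())"
```

```text
the job is handed in; nothing more can be done
None
```

I handed the job in at about 25 s with the vial in the V and the trigger held squeezed at 18.6 N; the judge's verdict was not shown. From the rise in grip force I estimate the pad is pushed in about 6 mm with about 9 N on the vial. I viewed 12 pictures, 2 over the limit of 10.

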